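Open a latched tool case for a buyer and hold its lid

ROBOT

A 7-joint arm with a two-finger parallel gripper is mounted at the origin on the work surface. World frame = base frame: x ahead of the robot, y to its left, z up, the work surface at z = 0. Lengths are in mm, angles in degrees, forces in N, time in s.
With the tool pointing down it reaches from about 425 to 875 mm from the base axis. Payload 4.7 kg.
Tool frame: the origin (TCP) lies at the very end of the fingers, on their centre line; the grasp point (between the pads) lies grip_depth behind it (grip_depth is the distance from the TCP to the grasp point, in mm); z points along the fingers, y is the line along which they close (so a half turn about z gives the same grasp; the last joint's range is limited). The gripper opens to 85 mm and grips with 20 to 120 N. Pads are 22 mm wide; open, the fingers measure 114 mm over their backs; the gripper's body (76 mm by 85 mm) begins 54 mm behind the grasp point. The pads swing forward as they close: fully open they stand 13 mm farther back than shut.
Start: joints at [76.381, 18.392, -4.016, 83.108, 1.295, 78.541, -3.26], TCP at [161.924, -629.528, 231.349] pointing down, gripper open.
Joint ranges: [-163.93, 163.93], [-17.29, 119.83], [-79.2, 71.16], [3.27, 140.29], [-89.18, 269.18], [5.43, 117.66], [-154.24, 154.24]. Speed limits (degrees/s): [147.25, 147.25, 180, 180, 180, 180, 180].

INTERFACE

Orientations are given as [roll, pitch, yaw] about the fixed x, y, z axes, in that order (R = Rz(yaw) Ry(pitch) Rx(roll)).
In Python, from station import * gives the robot as it stands. The module is installed in compiled form; this text tells all that it offers.
- The arm moves only by the tool jog_arm, never from a script. Its argument "targets" is a list of rows, each a list of 7 numbers: the shift along the tool's x, y, z normalised to -1 to 1, where 1 is 30 mm, then the turn, a rotation vector about the tool's x, y, z normalised to -1 to 1, where 1 is 0.15 rad, then the opening, from 0 (shut) to 1 (fully open). In form: [[tx, ty, tz, wx, wy, wz, hand], ...]. A call has 1 to 12 rows; each row shifts and turns the commanded pose from where the row before left it, along the tool's axes as they then stand; what a row does not reach is not made up. A row lasts 1/10 s, in which the tool goes at most 50 mm and 8.59 degrees, less where a joint would pass 70% of its speed; a pose out of reach is approached as far as the arm can. A call with a number of a shift or a turn outside -1 to 1 is refused whole. A call with a gripper value outside its range is refused whole. The fingers move at their own pace and stop on an object; the grip force is fixed at half the most. Time passes only in rows, so rows that do not move let the fingers close. It gives the time, the measured TCP pose, the force, the opening and the grip force at its end, in the units of the state.
- state(): the state, without advancing time (a new reading comes with each control period).
- capture(name): name is "side" or "top"; returns a dict with "image" (480x640x3 uint8, red, green, blue), "depth" (480x640 float32, mm along the optical axis (not along the pixel's ray), 0 where there is no reading), "fx", "fy", "cx", "cy" (pixels), "rvec" (rotation vector, rad) and "tvec" (3), from world to camera coordinates, as OpenCV has them. Camera axes: x right, y down, z forward; pixel columns grow to the right and rows downward; lengths in mm; the calibration is good to about 2 mm. A picture is of the moment at which its call begins.
- close_job(): hands the job in; it is judged then, once.
Trained networks look in a picture, given as the dict that the camera call returned (one of the last four; its "shot" number tells which), for a name from the list of things; names that differ only in an ending like _2 or _b are one class to them, and where a whole thing is asked for, a point or a joint stands for the part that bears it (a point fixed in the world has none). Each returns a list of dicts, best first, with "confidence" (0 to 1); they miss things now and then, are a little off and sometimes report something else, mostly with a low value. They report only what shows in the picture. A call takes as long as a camera call.
- search_frame(picture, thing): "bbox" ([left, top, right, bottom] in pixels, round what is visible of it).
- landmark_of(picture, thing): "location" ([column, row] in pixels: a listed point, or the origin of a listed thing).
The state is a dict: "t": time; "joint_positions": joint angles; "dq": joint speeds; "effort": joint torques, N m; "position": TCP position; "orientation": TCP orientation; "contact_force": force on the tool from outside, world axes, zero at the start; "wrist_torque": the same for the moment, N m; "width": opening from 0.0 (shut) to 1.0 (fully open); "gripper_force": force on a finger pad.
Only numpy, scipy, OpenCV 4.12 (cv2) and the standard library are available. Lean on these libraries where they do the work, as an engineer would, in place of code of your own. Each camera call takes 0.05 s, during which the arm holds its last target. There are 200 camera calls.

TASK

A buyer across the auction table wants to look into the large flat-topped steel tool case. Pull the round latch knob on its lid out until it clicks, then raise the lid and hold it open at 45 degrees, halfway to upright. The lid has no stay and drops shut when let go, so finish with the gripper still holding it there, still and with the knob left out, and leave the other tools on the table as they lie.

Things in the scene. Friction and masses are not known exactly. Their poses are not given: they have to be found in the camera images.
- case: Flat-topped painted steel tool case, 220 mm (its x) by 360 mm (its y), 112 mm high shut, fixed on the table. Origin at the centre of its underside, z up. Hinged along its -x top edge, the side nearer the robot; its front, with the latch, faces +x, away from the robot. Hanging bail handles stand out 14 mm from its ends (+y, -y).
- lid_hinge (a point): Middle of the hinge axis, at (-110, 0, 98) mm in the case's frame; the axis runs along the case's y. This point's axes turn with the lid: x along the lid from hinge to front edge, z out of its top.
- lid_edge (a point): Middle of the lid's free front edge at the level of its top: 224.5 mm along the lid's x and 14 mm along its z from the hinge axis. The lid is 3 mm steel, about 0.7 kg, with a rim turned down at front and ends to 9 mm below the hinge axis. Its flat top is 112 mm above the table when shut, with nothing on it but the knob and pressed panels 1 mm high.
- knob_top (a point): Centre of the top of the latch knob, a round black cap 28 mm in diameter on the lid's middle line, 185 mm along the lid's x from the hinge axis. Axes as the lid's, z along the knob. Pressed in, its top is 17 mm above the lid's top (31 mm along the lid's z from the hinge axis); the cap's side is 14 mm high, over a bezel 2 mm high, 37 mm wide.
- latch (a joint): Travel of the latch knob along its axis, m: 0 pressed in (a bolt under the lid then holds it shut; start), 0.012 pulled out (bolt drawn, lid free; knob_top is then 12 mm farther from the lid). A detent of about 9 N holds it at either end; past half-way it snaps over by itself. It stays out when let go, and the lid can be lifted by it.
- lid (a joint): Opening angle of the lid, rad: 0 shut (start), pi/2 upright, stop at 1.75; it opens upwards and back towards the robot. The hinge is free and has no stay: let go below about pi/2 the lid drops shut.
- holesaw: Bystander: hole saw cup, 92 mm across and 67 mm high to its pilot drill, standing mouth up beside one end of the case; origin at the centre of its underside.
- flatcase: Bystander: small flat painted steel case, shut, 194 x 114 x 45 mm, without knob or handle, lying beside the other end of the tool case; origin at the centre of its underside.
- wrench: Bystander: combination wrench, 180 mm long, 8 mm thick, lying in front of the case (on the side away from the robot); origin at the middle of its underside.
- socket: Bystander: deep socket, 33 mm across at most, 65 mm high, standing in front of the case; origin at the centre of its underside.
- hammer: Bystander: hammer, 280 mm long with a 95 mm head, lying out to one side, between the case and the cartons; origin at the middle of its underside.
- prybar: Bystander: flat pry bar, 270 mm long, 32 mm wide, lying out to one side, between the case and the cartons; origin at the middle of its underside.

How it is judged:
By the outcome, as a careful person would: the job done as asked, in the order asked, and still so for the second after the job is handed in, while the arm keeps its last pose, push and grip.
It also fails if it takes over 38 s, if anything falls off the work surface, if the arm or the gripper's body presses on something with over 40 N, if the wrist force passes 120 N, or if a joint passes its speed limit or range.

## Working session

There is one attempt and no reset: what is moved stays moved. The work goes in short steps, Python scripts to look and compute and a tool call to move; the robot and the scene stay as the last step left them, time stands still between calls to the robot, and variables do not carry over. Pictures are saved under pics/ and viewed, at most 10 in all, crops included, and the job is handed in when it is done.

Besides the shell and the picture viewer there is one more tool, called after "Request:" as name([rows], argument=value, ...), one row to a line, values as JSON. jog_arm: Moves the arm, as the interface text tells. Its arguments: {"type":"object","properties":{"targets":{"type":"array","items":{"type":"array","items":{"type":"number","minimum":-1,"maximum":1}}}},"required":["targets"]}

```bash
mkdir -p pics; cat > h.py <<'E'
import numpy as np, cv2
from station import *
def P(c):
    R=cv2.Rodrigues(np.array(c["rvec"],float))[0]; return R,np.array(c["tvec"],float).reshape(3)
def world(c,uv,d=None):
    R,t=P(c); u,v=uv
    if d is None:
        w=c["depth"][int(v)-2:int(v)+3,int(u)-2:int(u)+3]; d=np.median(w[w>0])
    p=np.array([(u-c["cx"])/c["fx"]*d,(v-c["cy"])/c["fy"]*d,d]); return R.T@(p-t)
def tri(cs,uvs):
    A=[];b=[]
    for c,uv in zip(cs,uvs):
        R,t=P(c);o=-R.T@t;d=R.T@np.array([(uv[0]-c["cx"])/c["fx"],(uv[1]-c["cy"])/c["fy"],1]);d/=np.linalg.norm(d)
        M=np.eye(3)-np.outer(d,d);A.append(M);b.append(M@o)
    return np.linalg.solve(sum(A),sum(b))
def cloud(c):
    R,t=P(c);d=c["depth"];v,u=np.mgrid[:480,:640]
    p=np.stack([(u-c["cx"])/c["fx"]*d,(v-c["cy"])/c["fy"]*d,d],-1); return (p-t)@R
E
python3 - <<'E'
from h import *
cs=[capture(n) for n in("side","top")]
np.set_printoptions(precision=1,suppress=True)
print(state())
cv2.imwrite("pics/a.png",cv2.cvtColor(cs[0]["image"],cv2.COLOR_RGB2BGR));cv2.imwrite("pics/b.png",cv2.cvtColor(cs[1]["image"],cv2.COLOR_RGB2BGR))
for th in("knob_top","lid_edge","lid_hinge","case"):
    L=[landmark_of(c,th) for c in cs]
    for c,l in zip(cs,L):
        for x in l[:2]: print(th,x["location"],x["confidence"],world(c,x["location"]))
    if all(L): print("tri",tri(cs,[l[0]["location"] for l in L]))
E
```

```text
{'t': 0.1, 'joint_positions': array([76.4, 18.4, -4. , 83.2,  1.3, 78.5, -3.3]), 'dq': array([ 0.1, -0. ,  0. , -0.2,  0. , -0.1, -0. ]), 'effort': array([ -0. , -49.5,  -0.4, -31.5,   0. ,   0. ,   0. ]), 'position': array([ 161.8, -629.1,  230.4]), 'orientation': array([-179.9,    0. ,   14.4]), 'contact_force': array([-0.5, -0.2,  0.5]), 'wrist_torque': array([-0., -0., -0.]), 'gripper_force': 0.0, 'width': 0.9981886346165639}
knob_top [328.5, 223.2] 0.45 [662.3  64.4 128.8]
knob_top [289.0, 204.7] 0.53 [665.8  67.7 128.2]
tri [664.4  68.  126. ]
lid_edge [345.5, 230.2] 0.67 [703.4  55.6 109.9]
lid_edge [293.6, 191.5] 0.76 [715.4  58.1   4.6]
tri [703.8  54.4 110.9]
lid_hinge [254.5, 238.2] 0.7 [481.1  47.9 113.1]
lid_hinge [290.4, 272.1] 0.85 [475.2  70.2 100.9]
tri [477.4  70.6  94.2]
case [301.9, 262.7] 0.84 [586.6 -51.3 113.1]
case [292.6, 235.5] 0.57 [579.1  60.6 112.7]
case [390.7, 234.7] 0.38 [ 575.1 -226.2   44. ]
tri [588.2  64.6   4.5]
```

View pics/a.png

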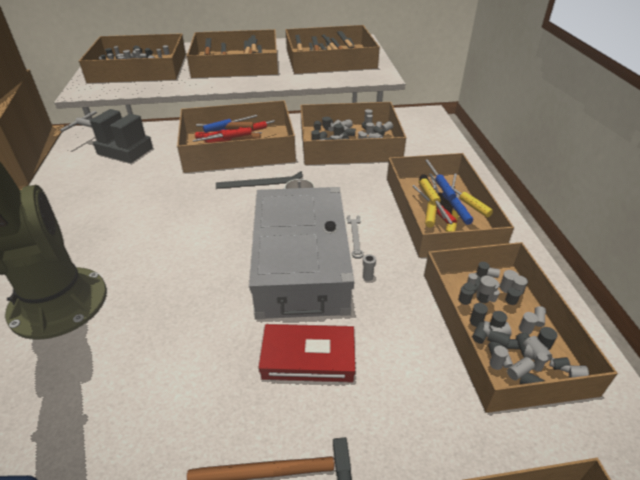

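View pics/b.png

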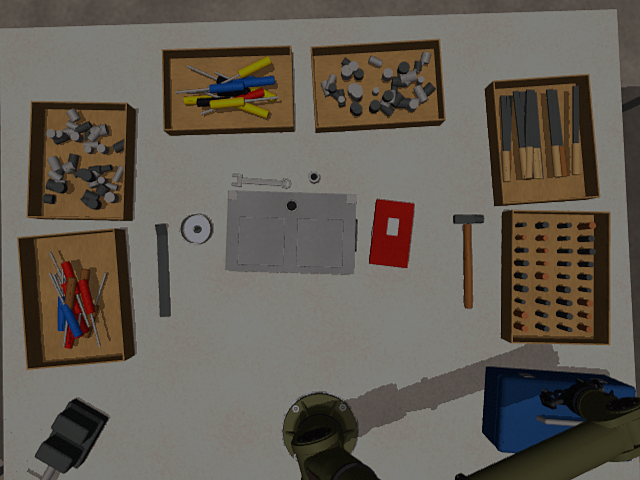

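```bash
python3 - <<'E'
from h import *
np.set_printoptions(precision=1,suppress=True)
for n in("side","top"):
    c=capture(n);p=cloud(c).reshape(-1,3)
    ok=(c["depth"].ravel()>0)&(np.hypot(p[:,0]-590,p[:,1]-60)<260)
    l=p[ok&(abs(p[:,2]-112.5)<4)];r=cv2.minAreaRect(l[:,:2].astype(np.float32));print(n,"lid",r,np.median(l[:,2]))
    k=p[ok&(p[:,2]>122)&(np.hypot(p[:,0]-664,p[:,1]-66)<40)];print("knob",len(k),cv2.minAreaRect(k[:,:2].astype(np.float32)),np.median(k[:,2]),k.mean(0))
E
```

```text
side lid ((590.2935180664062, 67.1989974975586), (374.8490905761719, 227.6552734375), 86.51839447021484) 113.49549352157449
knob 86 ((664.5247192382812, 59.44060516357422), (27.504253387451172, 27.139175415039062), 18.26552391052246) 129.16055023734967 [663.5  57.5 128.5]
top lid ((590.601318359375, 66.2320556640625), (366.07159423828125, 228.10232543945312), 86.54065704345703) 112.45020607113392
knob 74 ((662.3043823242188, 68.6590576171875), (52.361167907714844, 53.24237823486328), 20.706758499145508) 128.7280248249143 [664.8  61.9 128.6]
```

The side view shows the case with its knob at about (330,226), and the top view shows it at (291,206). The clouds give the knob near (664, 62, 129) and a case yaw of about −3.5°. The way over is clear, so I'll move above it.

Request:
jog_arm([
  [0,0,0,0,0,0.7,1],
  [0,0,0,0,0,0.7,1],
  [0,0,0,0,0,0.7,1],
  [0.3,-0.48,0,0,0,0,1],
  [0.61,-0.96,0,0,0,0,1],
  [0.61,-0.96,0,0,0,0,1],
  [0.61,-0.96,0,0,0,0,1],
  [0.61,-0.96,0,0,0,0,1],
  [0.61,-0.96,0,0,0,0,1],
  [0.61,-0.96,0,0,0,0,1],
  [0.61,-0.96,0,0,0,0,1],
  [0.61,-0.96,0,0,0,0,1],
])

```text
t: 1.8
position: [333.6, -392.5, 231.5]
orientation: [180.0, -0.0, -3.4]
contact_force: [1.0, 0.8, -0.5]
width: 1.002
gripper_force: 0.0
```

Request:
jog_arm([
  [0.61,-0.96,0,0,0,0,1],
  [0.61,-0.96,0,0,0,0,1],
  [0.61,-0.96,0,0,0,0,1],
  [0.61,-0.96,0,0,0,0,1],
  [0.61,-0.96,0,0,0,0,1],
  [0.61,-0.96,0,0,0,0,1],
  [0.61,-0.96,0,0,0,0,1],
  [0.61,-0.96,0,0,0,0,1],
  [0.61,-0.96,0,0,0,0,1],
  [0.61,-0.96,0,0,0,0,1],
  [0.61,-0.96,0,0,0,0,1],
  [0.61,-0.96,0,0,0,0,1],
])

```text
t: 3.0
position: [573.5, -61.5, 231.5]
orientation: [180.0, -0.0, -3.4]
contact_force: [0.0, 0.3, 0.6]
width: 1.002
gripper_force: 0.0
```

Request:
jog_arm([
  [0.61,-0.96,0,0,0,0,1],
  [0.61,-0.96,0,0,0,0,1],
  [0.61,-0.96,0,0,0,0,1],
  [0.6,-0.96,0,0,0,0,1],
  [0.3,-0.48,0,0,0,0,1],
  [0,0,0,0,0,0,1],
  [0,0,0,0,0,0,1],
])

```text
t: 3.7
position: [662.6, 60.7, 231.2]
orientation: [180.0, 0.0, -3.5]
contact_force: [0.3, -1.5, -0.9]
width: 1.0
gripper_force: 0.0
```

```bash
python3 - <<'E'
from h import *
np.set_printoptions(precision=1,suppress=True)
s=state();print(s["t"],s["position"],s["orientation"],s["joint_positions"],s["contact_force"])
c=capture("side");p=cloud(c)
cv2.imwrite("pics/c.png",cv2.resize(cv2.cvtColor(c["image"],cv2.COLOR_RGB2BGR)[80:330,180:480],(720,600)))
E
```

```text
3.7 [662.6  60.7 231.2] [180.    0.   -3.5] [  18.6   24.   -35.5   79.7   13.9   80.7 -110.3] [ 0.3 -1.5 -0.9]
```

Request:
jog_arm([
  [0,0,0.6,0,0,0,1],
  [0,0,0.8,0,0,0,1],
  [0,0,0.8,0,0,0,1],
  [0,0,0.3,0,0,0,1],
  [0,0,0,0,0,0,1],
  [0,0,0,0,0,0,1],
])

```text
t: 4.35
position: [663.8, 59.6, 157.6]
orientation: [180.0, -0.1, -3.7]
contact_force: [-0.3, 0.3, 1.2]
width: 0.999
gripper_force: 0.0
```

```bash
python3 - <<'E'
from h import *
np.set_printoptions(precision=1,suppress=True)
s=state();print(s["t"],s["position"],s["orientation"])
c=capture("side");d=capture("top")
f=lambda c,x,y:cv2.resize(cv2.cvtColor(c["image"],cv2.COLOR_RGB2BGR)[y-60:y+60,x-50:x+50],(400,480),interpolation=cv2.INTER_CUBIC)
cv2.imwrite("pics/c.png",np.hstack([f(c,330,215),f(d,291,215)]))
# projected TCP, knob prediction
for k in (c,d):
    R,t=P(k);K=np.array([[k["fx"],0,k["cx"]],[0,k["fy"],k["cy"]],[0,0,1]])
    for q in (s["position"],[664,62,129.]): print(cv2.projectPoints(np.array([q],float),k["rvec"],k["tvec"],K,None)[0].ravel())
    print([(x["location"],x["confidence"]) for x in landmark_of(k,"knob_top")])
E
```

```text
4.35 [663.8  59.6 157.6] [180.   -0.1  -3.7]
[329.5 214.9]
[329.3 223.7]
[([329.9, 220.2], 0.53)]
[291.5 204.5]
[291.  205.2]
[]
```

View pics/c.png

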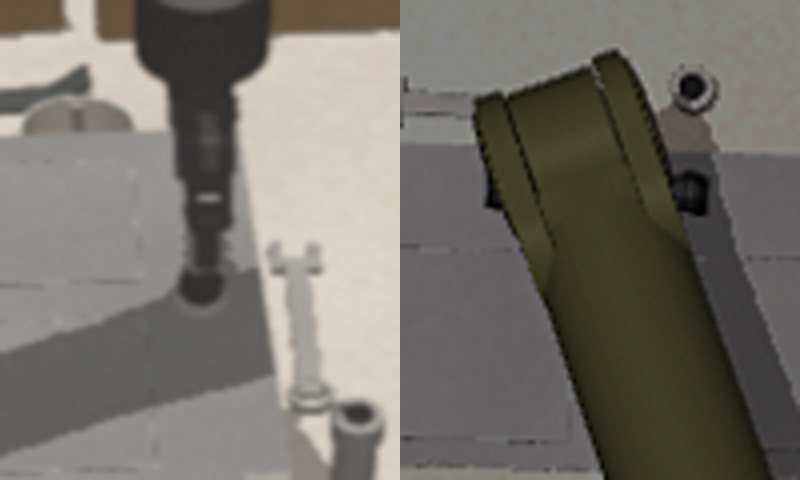

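The crop shows the open fingers straddling the knob, which sits at side-view pixel (330,225) and agrees with the projected estimate. I'll descend and grip.

Request:
jog_arm([
  [0,-0.08,0.5,0,0,0,1],
  [0,0,0.5,0,0,0,1],
  [0,0,0.3,0,0,0,1],
  [0,0,0,0,0,0,1],
  [0,0,0,0,0,0,1],
])

```text
t: 5.05
position: [663.3, 62.6, 116.6]
orientation: [180.0, 0.1, -3.6]
contact_force: [0.8, 0.4, 1.4]
width: 1.004
gripper_force: 0.0
```

Request:
jog_arm([
  [0,0,0,0,0,0,0],
  [0,0,0,0,0,0,0],
  [0,0,0,0,0,0,0],
  [0,0,0,0,0,0,0],
  [0,0,0,0,0,0,0],
  [0,0,0,0,0,0,0],
  [0,0,0,0,0,0,0],
  [0,0,0,0,0,0,0],
])

```text
t: 5.85
position: [663.7, 61.0, 118.2]
orientation: [179.9, -0.0, -3.7]
contact_force: [-2.0, -3.7, 5.8]
width: 0.295
gripper_force: 58.7
```

Request:
jog_arm([
  [0,0,-0.1,0,0,0,0],
  [0,0,-0.1,0,0,0,0],
  [0,0,0,0,0,0,0],
  [0,0,0,0,0,0,0],
])

```text
t: 6.25
position: [663.4, 61.1, 122.3]
orientation: [179.9, 0.0, -3.7]
contact_force: [2.9, -4.9, -6.3]
width: 0.292
gripper_force: 60.2
```

Request:
jog_arm([
  [0,0,-0.07,0,0,0,0],
  [0,0,-0.07,0,0,0,0],
  [0,0,-0.07,0,0,0,0],
  [0,0,0,0,0,0,0],
  [0,0,0,0,0,0,0],
])

```text
t: 6.75
position: [663.6, 61.0, 130.1]
orientation: [179.9, -0.0, -3.7]
contact_force: [0.7, -4.3, -0.8]
width: 0.296
gripper_force: 61.2
```

Request:
jog_arm([
  [-0.027,0,-0.138,0,0.15,0,0],
  [-0.054,0,-0.276,0,0.3,0,0],
  [-0.054,0,-0.276,0,0.3,0,0],
  [-0.054,0,-0.276,0,0.3,0,0],
  [-0.027,0,-0.138,0,0.15,0,0],
  [0,0,0,0,0,0,0],
  [0,0,0,0,0,0,0],
])

```text
t: 7.45
position: [654.8, 61.6, 162.8]
orientation: [179.9, -10.4, -3.7]
contact_force: [3.0, -5.6, -3.6]
width: 0.295
gripper_force: 60.8
```

```bash
cat >> h.py <<'E'
def lidang(dbg=False):
    # RANSAC plane of lid seen from side, in case frame about hinge
    c=capture("side");p=cloud(c);y=np.radians(-3.5);o=np.array([588.5,66.5,0]);ex=np.array([np.cos(y),np.sin(y),0]);ey=np.array([-np.sin(y),np.cos(y),0])
    q=(p-o);X=q@ex+110;Y=q@ey;Z=q[...,2]-98
    m=(c["depth"]>0)&(abs(Y)<165)&(X>-60)&(X<235)&(Z>8)&(Z<230);X,Z=X[m],Z[m];best=(0,)
    for a in np.radians(np.arange(0,80,.5)):
        h=-X*np.sin(a)+Z*np.cos(a);u=X*np.cos(a)+Z*np.sin(a);n=((abs(h-14.5)<2)&(u>10)&(u<228)).sum()
        if n>best[0]: best=(n,np.degrees(a))
    return best,c
E
python3 - <<'E'
from h import *
np.set_printoptions(precision=1,suppress=True)
b,c=lidang();print(b)
s=state();print(s["t"],s["position"],s["orientation"],s["joint_positions"],s["contact_force"],s["wrist_torque"])
cv2.imwrite("pics/d.png",cv2.resize(cv2.cvtColor(c["image"],cv2.COLOR_RGB2BGR)[130:330,230:430],(600,600),interpolation=cv2.INTER_CUBIC))
E
```

```text
(np.int64(5475), np.float64(10.5))
7.5 [654.9  61.6 162.6] [179.9 -10.4  -3.7] [  21.2   17.8  -36.    95.9   15.4   60.3 -112.8] [ 2.9 -5.4 -2.9] [-1.2 -0.3 -0.2]
```

View pics/d.png

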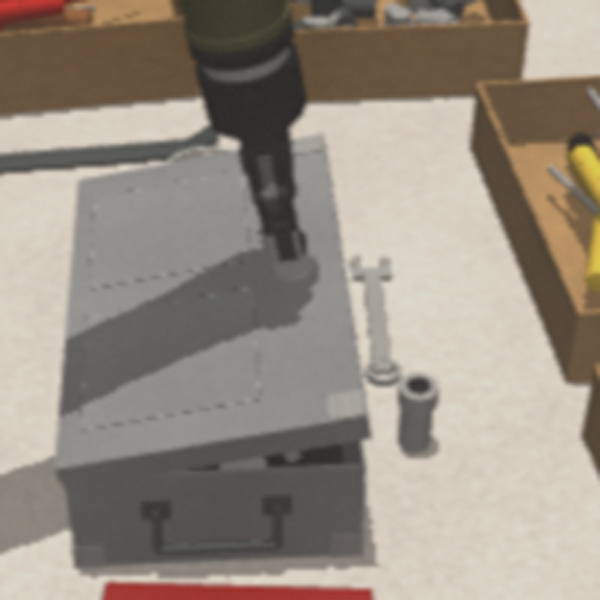

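The crop shows the lid opening with the knob still held (knob at crop pixel (290,262)). The depth fit gives 10.5°. Joint 6 is falling fast, so I'll check its reach with a fitted kinematic model before going on.

```bash
cat > k.py <<'E'
import numpy as np
from scipy.spatial.transform import Rotation as Ro
from scipy.optimize import least_squares
D=[([76.381,18.392,-4.016,83.108,1.295,78.541,-3.26],[161.924,-629.528,231.349],[180,0,14.4]),
([18.6,24,-35.5,79.7,13.9,80.7,-110.3],[662.6,60.7,231.2],[180,0,-3.5]),
([21.2,17.8,-36,95.9,15.4,60.3,-112.8],[654.9,61.6,162.6],[179.9,-10.4,-3.7])]
def fk(q,p,b,s):
    q=np.radians(q)*s;T=np.eye(4)
    d1,d3,a3,d5,a5,d7=p
    def st(T,al,a,d,th):
        ct,st_,ca,sa=np.cos(th),np.sin(th),np.cos(al),np.sin(al)
        return T@np.array([[ct,-st_,0,a],[st_*ca,ct*ca,-sa,-d*sa],[st_*sa,ct*sa,ca,d*ca],[0,0,0,1]])
    h=np.pi/2
    for al,a,d,th in [(0,0,d1,q[0]+b),(-h,0,0,q[1]),(h,0,d3,q[2]),(h,a3,0,q[3]),(h,a5,d5,q[4]),(h,0,0,q[5]),(-h,76/77.5*a5,d7,q[6])]: T=st(T,al,a,d,th)
    return T
def err(x,s):
    r=[]
    for q,P,o in D:
        T=fk(q,x[:6],x[6],s);r+=list(T[:3,3]-P);r+=list(200*(Ro.from_matrix(T[:3,:3]@Ro.from_euler('z',x[7]).as_matrix()).inv()*Ro.from_euler('xyz',o,degrees=True)).as_rotvec())
    return r
E
python3 - <<'E'
from k import *
import itertools
x0=[267,293,52.5,342.5,77.5,97+172]
R=[]
for s in itertools.product([1,-1],repeat=3):
  sg=np.array([s[0],1,s[1],1,s[1],1,s[2]])
  for b in np.arange(-180,180,45):
   for t in(0,90,180,270):
    r=least_squares(err,x0+[np.radians(b),np.radians(t)],args=(sg,),max_nfev=60);R.append((r.cost,tuple(sg),r.x.round(3)))
R.sort(key=lambda a:a[0])
for a in R[:3]:print(a)
E
```

```text
(np.float64(4576.0164968361205), (np.int64(-1), np.int64(1), np.int64(-1), np.int64(1), np.int64(-1), np.int64(1), np.int64(-1)), array([-9.18540e+01,  6.50827e+02,  7.74562e+02, -9.18580e+01,
       -1.52424e+02, -1.55350e+01, -4.30000e-02,  4.68500e+00]))
(np.float64(4576.016496836211), (np.int64(-1), np.int64(1), np.int64(-1), np.int64(1), np.int64(-1), np.int64(1), np.int64(-1)), array([-9.18540e+01,  6.50827e+02,  7.74562e+02, -9.18580e+01,
       -1.52424e+02, -1.55350e+01, -4.30000e-02,  4.68500e+00]))
(np.float64(4576.016496836316), (np.int64(-1), np.int64(1), np.int64(-1), np.int64(1), np.int64(-1), np.int64(1), np.int64(-1)), array([-9.18540e+01,  6.50827e+02,  7.74563e+02, -9.18580e+01,
       -1.52424e+02, -1.55350e+01, -4.30000e-02, -1.59800e+00]))
```

Request:
jog_arm([
  [-0.027,0,-0.138,0,0.15,0,0],
  [-0.054,0,-0.276,0,0.3,0,0],
  [-0.054,0,-0.276,0,0.3,0,0],
  [-0.054,0,-0.276,0,0.3,0,0],
  [-0.027,0,-0.138,0,0.15,0,0],
  [0,0,0,0,0,0,0],
  [0,0,0,0,0,0,0],
])

```text
t: 8.2
position: [640.2, 62.5, 193.3]
orientation: [179.9, -20.7, -3.7]
contact_force: [2.9, -6.2, -3.9]
width: 0.297
gripper_force: 60.9
```

```bash
cat > s.py <<'E'
from h import *
np.set_printoptions(precision=1,suppress=True)
b,c=lidang();s=state();print(b,s["t"],s["position"],s["orientation"],s["joint_positions"],s["contact_force"],s["wrist_torque"],s["width"])
y=np.radians(-3.5);q=s["position"]-np.array([588.5,66.5,98]);X=q[0]*np.cos(y)+q[1]*np.sin(y)+110;Z=q[2];print("rel hinge",X,Z,"r",np.hypot(X,Z))
E
python3 s.py
```

```text
(np.int64(5563), np.float64(21.0)) 8.25 [640.3  62.5 193.2] [179.9 -20.7  -3.7] [  24.1    7.2  -37.1  105.2   13.1   49.7 -112.6] [ 2.6 -5.6 -2.7] [-1.3  0.  -0.4] 0.2882802490718912
rel hinge 161.98648945910065 95.22069511572974 r 187.9005150221949
```

Request:
jog_arm([
  [-0.027,0,-0.138,0,0.15,0,0],
  [-0.054,0,-0.276,0,0.3,0,0],
  [-0.054,0,-0.276,0,0.3,0,0],
  [-0.054,0,-0.276,0,0.3,0,0],
  [-0.027,0,-0.138,0,0.15,0,0],
  [0,0,0,0,0,0,0],
  [0,0,0,0,0,0,0],
])

```text
t: 8.95
position: [620.4, 63.8, 220.7]
orientation: [179.9, -31.0, -3.7]
contact_force: [3.6, -6.8, -1.4]
width: 0.291
gripper_force: 60.9
```

```bash
python3 s.py
```

```text
(np.int64(5211), np.float64(31.5)) 9.0 [620.5  63.7 220.6] [179.9 -31.   -3.7] [  25.7   -4.   -37.2  114.7    9.1   38.9 -111.4] [ 3.  -7.2 -2.4] [-1.2  0.2 -0.8] 0.2929329983001409
rel hinge 142.1114693959029 122.58444615472547 r 187.67689301808957
```

```bash
python3 - <<'E'
import numpy as np
r=np.radians
def tcp(th,ph):
    c=np.array([185*np.cos(th)-37*np.sin(th),185*np.sin(th)+37*np.cos(th)]);return c+6*np.array([np.sin(ph),-np.cos(ph)])
n=8
th=r(31+14*np.arange(n+1)/n);ph=r(31+7*np.arange(n+1)/n)
for i in range(n):
    d=tcp(th[i+1],ph[i+1])-tcp(th[i],ph[i]);p=ph[i]
    print(np.round([d@[np.cos(p),np.sin(p)]/30, d@[np.sin(p),-np.cos(p)]/30,(ph[i+1]-p)/.15],3))
E
```

```text
[-0.037 -0.188  0.102]
[-0.04  -0.187  0.102]
[-0.043 -0.186  0.102]
[-0.046 -0.186  0.102]
[-0.049 -0.185  0.102]
[-0.052 -0.184  0.102]
[-0.054 -0.183  0.102]
[-0.057 -0.182  0.102]
```

Request:
jog_arm([
  [-0.037,0,-0.188,0,0.1,0,0],
  [-0.04,0,-0.187,0,0.1,0,0],
  [-0.043,0,-0.186,0,0.1,0,0],
  [-0.046,0,-0.186,0,0.1,0,0],
  [0,0,0,0,0,0,0],
  [0,0,0,0,0,0,0],
])

```text
t: 9.6
position: [604.2, 64.8, 236.6]
orientation: [179.9, -34.4, -3.7]
contact_force: [3.6, -7.9, -3.2]
width: 0.296
gripper_force: 60.9
```

```bash
python3 s.py
```

```text
(np.int64(4812), np.float64(38.5)) 9.65 [604.3  64.7 236.6] [179.9 -34.4  -3.7] [  25.3   -9.5  -36.2  118.2    5.7   36.4 -109.4] [ 2.7 -7.1 -2.3] [-1.3  0.1 -1. ] 0.2930539293627321
rel hinge 125.83880597776414 138.588942369408 r 187.1958868057214
```

Request:
jog_arm([
  [-0.049,0,-0.185,0,0.1,0,0],
  [-0.052,0,-0.184,0,0.1,0,0],
  [-0.054,0,-0.183,0,0.1,0,0],
  [-0.057,0,-0.182,0,0.1,0,0],
  [0,0,0,0,0,0,0],
  [0,0,0,0,0,0,0],
  [0,0,0,0,0,0,0],
  [0,0,0,0,0,0,0],
])

```text
t: 10.45
position: [586.2, 65.9, 250.4]
orientation: [179.9, -37.8, -3.7]
contact_force: [2.4, -8.0, -1.7]
width: 0.289
gripper_force: 60.3
```

```bash
cat >> s.py <<'E'
p=cloud(c);ex=np.array([np.cos(y),np.sin(y),0]);ey=np.array([-np.sin(y),np.cos(y),0]);q=p-np.array([588.5,66.5,98]);X=q@ex+110;Y=q@ey;Z=q[...,2]
a=np.radians(b[1]);h=-X*np.sin(a)+Z*np.cos(a);u=X*np.cos(a)+Z*np.sin(a);m=(c["depth"]>0)&(abs(h-14.5)<5)&(u>15)&(u<222)&(abs(Y)<165)
k=np.polyfit(X[m],Z[m],1);print("slope",np.degrees(np.arctan(k[0])))
A=np.c_[X[m],Y[m],np.ones(m.sum())];w=np.linalg.lstsq(A,Z[m],rcond=None)[0];print("plane",w,np.degrees(np.arctan(w[0])))
cv2.imwrite("pics/e.png",cv2.resize(cv2.cvtColor(c["image"],cv2.COLOR_RGB2BGR)[130:330,200:400],(600,600),interpolation=cv2.INTER_CUBIC))
E
python3 s.py
```

```text
(np.int64(4594), np.float64(45.0)) 10.5 [586.2  65.9 250.4] [179.9 -37.8  -3.7] [  23.6  -15.   -34.2  121.9    2.7   34.1 -107.9] [ 2.5 -7.5 -1.6] [-1.2  0.2 -1. ] 0.2969043450304733
rel hinge 107.69607447446188 152.3673215726081 r 186.58575813930548
slope 44.761774399385246
plane [ 1.   0.  21.8] 44.76353687531679
```

View pics/e.png

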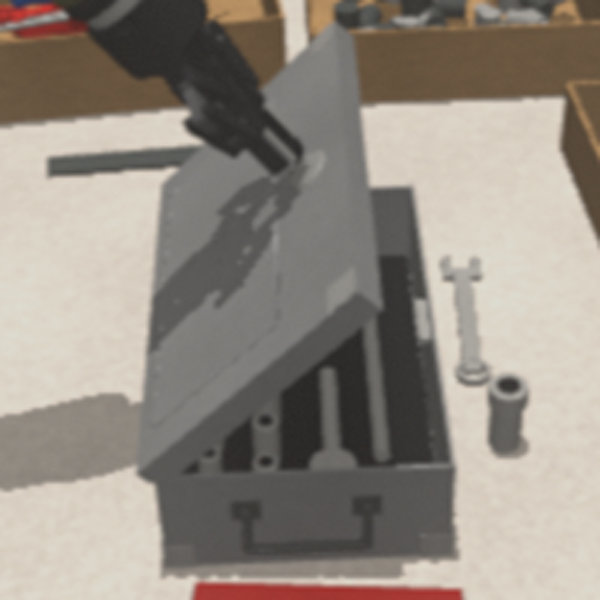

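The crop shows the lid at 44.8–45.2° with the fingers on the pulled-out knob, clear of the bezel at crop pixel (312,165). The other tools haven't moved. The arm is still and forces are small, so I'll hand it in.

```bash
python3 -c "from station import *;print(close_job())"
```

```text
the job is handed in; nothing more can be done
None
```

The latch knob is pulled out and the lid is held still at about 45° by the gripper, with no sign that the other tools moved; the job is handed in, with no verdict returned.

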